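# Truffle dish turned to the dessert board

### The arm

A 6-joint arm with a two-finger parallel gripper is mounted at the origin on the work surface. World frame = base frame: x ahead of the robot, y to its left, z up, the work surface at z = 0. Lengths are in m, angles in rad, forces in N, time in s.
With the tool pointing down it reaches from about 0.35 to 0.775 m from the base axis. Payload 7.3 kg.
Tool frame: the origin (TCP) lies between the finger pads; the fingertips stand 14 mm ahead of it and the grasp point (between the pads) lies 5 mm behind it; z points along the fingers, y is the line along which they close (so a half turn about z gives the same grasp; the last joint's range is limited). The gripper opens to 92 mm and grips with 3 to 60 N. Pads are 19 mm wide; open, the fingers measure 130 mm over their backs; the gripper's body (75 mm by 190 mm) begins 47 mm behind the grasp point.
Start: joints at [1.024, 0.342, 1.524, -0, 1.275, -0.146], TCP at [0.205, 0.483, 0.241] pointing down, gripper open.
Joint ranges: [-2.53, 2.53], [-0.77, 2.02], [0.04, 2.7], [-1, 4.14], [0.28, 2.66], [-3.11, 3.11]. Speed limits (rad/s): [2.57, 2.57, 3.14, 3.14, 3.14, 3.14].

### API

Orientations are given as a unit quaternion [x, y, z, w].
In Python, from rig import env gives the robot as it stands. The module is installed in compiled form; this text tells all that it offers.
- The arm moves only by the tool step_arm, never from a script. Its argument "series" is a list of rows, each an object of numbers: "x", "y", "z": the shift along the tool's x, y, z in mm; "yaw": the turn about the tool's z in degrees; "gripper": the finger opening in mm, from 0 to 91.8. A call has 1 to 5 rows; each row shifts and turns the commanded pose from where the row before left it, along the tool's axes as they then stand; what a row does not reach is not made up. A row lasts 1/8 s, in which the tool goes at most 62.5 mm and 10.7 degrees, less where a joint would pass 70% of its speed; a pose out of reach is approached as far as the arm can. A call is refused whole if a number of a shift passes 62.5 or a number of a turn 10.7, either way. A call with a gripper value outside its range is refused whole. The fingers move at their own pace and stop on an object; "newtons" is the grip in N (left out, the last holds). Time passes only in rows, so rows that do not move let the fingers close. It gives the time, the measured TCP pose, the force, the opening and the grip force at its end, in the units of the state.
- env.state(): the state, without advancing time (a new reading comes with each control period).
- env.read_camera(name): name is "scene" or "top" or "wrist"; returns (picture, depth): 480x640x3 uint8, red, green, blue; 480x640 float32, m along the optical axis (not along the pixel's ray), 0 where there is no reading.
- env.camera_model(name): a dict with "mtx" (3x3 intrinsics, pixels), "R" (3x3) and "t" (3): a world point X has camera coordinates R X + t; the wrist camera has in their place "mount" (4x4, takes a point from camera to tool coordinates, whose origin is the TCP and whose axes are the flange's). Camera axes: x right, y down, z forward; pixel columns grow to the right and rows downward; lengths in m; the calibration is good to about 2 mm. A picture is of the moment at which its call begins: read the wrist's pose just before it. camera_model takes no time and is no camera call.
- env.sign_off(): hands the job in; it is judged then, once.
The state is a dict: "t": time; "joint_positions": joint angles; "qd": joint speeds; "tau": joint torques, N m; "position": TCP position; "orientation": TCP orientation; "contact_force": force on the tool from outside, world axes, zero at the start; "wrist_torque": the same for the moment, N m; "opening": finger opening in m; "gripper_force": force on a finger pad.
Only numpy, scipy, OpenCV 4.12 (cv2) and the standard library are available. Lean on these libraries where they do the work, as an engineer would, in place of code of your own. Each camera call takes 0.05 s, during which the arm holds its last target. There are 200 camera calls.

### The job

Get the dessert set ready: put the round shortbread flat into the round recess of the wooden board, gently, and let go of it. Then lift the truffle dish by its arch handle straight up, about ten centimetres off its cork coaster, and give it a quarter turn so that it is square with the coaster again and its orange pouring lip points to the side where the board lies, with the dish level and the loose truffle resting in its middle all the while. Finish while still holding the dish up there, level and still, and leave the tin, the jar and the carton alone.

Things in the scene. Friction and masses are not known exactly. Their poses are not given: they have to be found in the camera images.
- shortbread: loose round golden shortbread, an upright disc 46 mm in diameter and 24 mm thick, about 50 g, lying flat on the table; origin at the centre of its underside, z up
- board: fixed brown wooden board, 160 mm (its x) by 100 mm (its y) and 18 mm thick, lying flat on the table to the left or to the right of the coaster, turned any way; origin at the centre of its underside. It has a round recess (centre 40 mm along its +x) and a square recess (40 mm wide, centre 40 mm along its -x, too small for the shortbread), both 10 mm deep
- coaster: fixed square cork coaster, 130 x 130 mm, 12 mm thick, flat on the table under the dish; origin at the centre of its underside, x and y along its edges, x roughly away from the robot; the board lies on its +y or on its -y side, about 210 mm away
- dish: loose white round dish, about 0.25 kg, standing on the coaster: 136 mm across, rim 30 mm high, shallow cone inside; origin at the centre of its underside, z up. Orange pouring lip at its +x, to 97 mm from the axis; at the start its +x points as the coaster's +x within 0.1 rad. Steel arch handle over it along its y, rim to rim, top 115 mm above the underside
- dish_grip (a point): centre of the black grip at the middle of the arch handle, straight above the dish's middle, 107 mm above the dish's underside; the grip is 14 mm thick (along the dish's x), 60 mm long (along the dish's y) and 16 mm high, free below down to the truffle (58 mm); axes as the dish's
- dish_lip (a point): point near the end of the orange pouring lip, 90 mm along the dish's +x from its axis, 30 mm above its underside
- dish_middle (a point): centre of the inner floor of the dish, 11 mm above its underside; the truffle rests here
- truffle_center (a point): centre of the loose gold ball (truffle) 30 mm in diameter, 18 g, which rolls freely in the dish
- tin: loose can with a red label, 68 mm in diameter, 85 mm high, standing on the coaster's other side from the board; origin at the centre of its underside; to be left alone
- jar: loose amber jar with a green cap, 44 mm in diameter, 90 mm high, standing near the tin; origin at the centre of its underside; to be left alone
- carton: loose yellow carton 60 x 110 mm, 150 mm high, to the robot's right; origin at the centre of its underside; to be left alone
- board_hole0 (a point): centre of the mouth of the board's round recess, level with the board's top (18 mm above the table); the recess is 50 mm in diameter and 10 mm deep with a flat floor, so the shortbread fits with 2 mm to spare all round; seated, its upper 14 mm stand above the board
Things that resemble listed ones, but are neither listed nor needed, are in the scene too. Several things have the shape of the board; the one meant has the colours described above. Of the things that look like the dish, the larger one is meant.

How it is judged:
By the outcome, as a careful person would: the job done as asked, in the order asked, and still so for the second after the job is handed in, while the arm keeps its last pose, push and grip.
It also fails if it takes over 59 s, if anything falls off the work surface, if the arm or the gripper's body presses on something with over 40 N, if the wrist force passes 120 N, or if a joint passes its speed limit or range.

## Working session

There is one attempt and no reset: what is moved stays moved. The work goes in short steps, Python scripts to look and compute and a tool call to move; the robot and the scene stay as the last step left them, time stands still between calls to the robot, and variables do not carry over. Pictures are saved under pics/ and viewed, at most 12 in all, crops included, and the job is handed in when it is done.

Besides the shell and the picture viewer there is one more tool, called after "Emit:" by a JSON object that holds its "method" and its "body". step_arm: Moves the arm, as the interface text tells. Its arguments: {"type":"object","properties":{"series":{"type":"array"},"newtons":{"type":"number"}},"required":["series"]}

```bash
mkdir -p pics
cat > h.py <<'E'
import numpy as np, cv2
from rig import env
from scipy.spatial.transform import Rotation as Ro
def shot(n):
    s=env.state(); p,d=env.read_camera(n); m=env.camera_model(n)
    K=np.array(m["mtx"])
    if "mount" in m:
        T=np.eye(4);T[:3,:3]=Ro.from_quat(s["orientation"]).as_matrix();T[:3,3]=s["position"]
        C=T@np.array(m["mount"])
    else:
        C=np.eye(4);R=np.array(m["R"]);C[:3,:3]=R.T;C[:3,3]=-R.T@np.array(m["t"])
    v,u=np.mgrid[:480,:640]
    c=np.stack([(u-K[0,2])/K[0,0]*d,(v-K[1,2])/K[1,1]*d,d],-1)
    W=c@C[:3,:3].T+C[:3,3]; W[d==0]=np.nan
    return p,W
def save(n,p): cv2.imwrite("pics/"+n+".png",cv2.cvtColor(p,cv2.COLOR_RGB2BGR))
E
python3 - <<'E'
from h import *
for n in("top","scene"):
    p,W=shot(n);save(n+"0",p);np.savez("/tmp/%s0"%n,p=p,W=W)
print(env.state())
E
```

```text
{'t': 0.1, 'joint_positions': array([ 1.02400419e+00,  3.42661117e-01,  1.52490716e+00,  3.53162325e-06,
        1.27541321e+00, -1.46005941e-01]), 'qd': array([ 0.00032782, -0.00063008, -0.00173155, -0.00321323, -0.00219187,
       -0.00109602]), 'tau': array([ 1.55096455e-03, -4.32004952e+01, -2.44695264e+01,  7.18668918e-02,
        5.25933481e-02, -1.52451321e-05]), 'position': array([0.2046267 , 0.48310918, 0.24011527]), 'orientation': array([ 1.99055036e-01,  9.79988067e-01, -6.52597630e-04, -2.37352749e-04]), 'contact_force': array([-0.60345987,  0.68461247,  0.13521532]), 'wrist_torque': array([-0.02427505,  0.00271496, -0.05515124]), 'gripper_force': 0.0, 'opening': 0.09202237619300609}
```

View pics/top0.png

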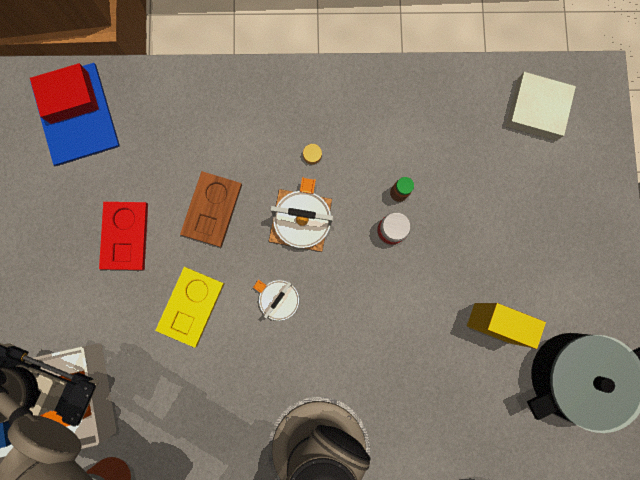

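View pics/scene0.png

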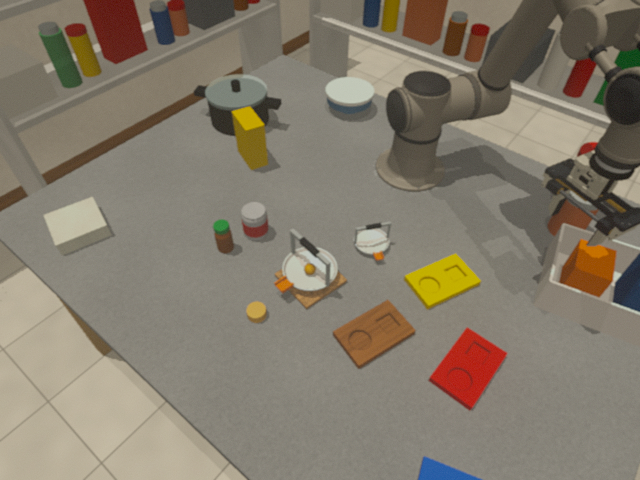

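The top view shows:
- **Shortbread:** only one candidate, at (313,153).
- **Boards:** brown at (211,210), red at (124,236), yellow at (190,307). I choose brown.
- **Dishes:** large at (302,218) on the cork, small at (279,300). I choose the large one.
- **Layout:** the board lies on the +y (left) side, the tin is at (394,228), the jar at (403,188) and the carton at (508,325).

Next I'll measure, with one close crop to check the choice.

```bash
cat > m.py <<'E'
from h import *
z=np.load("/tmp/top0.npz");p,W=z["p"],z["W"]
hsv=cv2.cvtColor(p,cv2.COLOR_RGB2HSV)
def reg(x0,x1,y0,y1,zl,zh):
    m=np.zeros((480,640),bool);m[y0:y1,x0:x1]=1
    return m&(W[...,2]>zl)&(W[...,2]<zh)
def rect(m):
    P=W[m];(c,s,a)=cv2.minAreaRect((P[:,:2]*1000).astype(np.float32));return np.round(c,1),np.round(s,1),round(a,1),np.median(P[:,2]).round(4),len(P)
print("short",rect(reg(295,330,135,170,.018,.03)))
b=reg(175,245,165,250,.013,.03);print("board",rect(b))
g=reg(280,325,200,225,.08,.2);print("arch",rect(g))
g&=hsv[...,2]<60;print("grip",rect(g))
o=reg(295,322,175,192,.02,.08);print("lip",rect(o),W[o].mean(0))
c=reg(262,340,180,255,.006,.018);print("coaster",rect(c))
print("dish",rect(reg(265,340,180,255,.034,.06)))
fl=reg(175,245,165,250,.003,.0125); print("floor",rect(fl)); 
print("tin",rect(reg(375,412,210,248,.06,.1)),"jar",rect(reg(388,418,172,205,.06,.1)))
ys,xs=slice(130,270),slice(170,350)
save("crop0",cv2.resize(p[ys,xs],None,fx=4,fy=4,interpolation=cv2.INTER_CUBIC))
for v in range(178,206,2): print(v,(W[v,195:237:2,2]*1000).round().astype(int))
E
python3 m.py
```

```text
short (array([687.5,   3. ]), array([43.3, 44.6]), 89.3, np.float64(0.0234), 278)
board (array([557.4, 246.5]), array([101.7, 160.3]), 72.1, np.float64(0.0177), 2165)
arch (array([524.5,  28.7]), array([98.5, 14.7]), 79.9, np.float64(0.1251), 293)
grip (array([524.5,  30.3]), array([57.3, 13.4]), 80.8, np.float64(0.1267), 156)
lip (array([603.8,  19.7]), array([40.1, 35.1]), 79.4, np.float64(0.0427), 190) [0.60427811 0.01640348 0.04334714]
coaster (array([531.5,  33.7]), array([154.8, 192.6]), 80.5, np.float64(0.0114), 453)
dish (array([531.3,  33. ]), array([148.5, 133.4]), 23.9, np.float64(0.0402), 842)
floor (array([564.1, 251.8]), array([166.3, 206.5]), 89.9, np.float64(0.0069), 959)
tin (array([ 498.1, -181.2]), array([65.8, 64.9]), 42.9, np.float64(0.084), 695) jar (array([ 589.7, -204.1]), array([39.5, 39.9]), 2.1, np.float64(0.0884), 299)
178 [-2  0 16 14 20 16 12 18 18 21 19 14 18 16 16 11  1 -2 -1  3 -4]
180 [ 0 -3 16 17 13 15 17 17 14 23 19 19 18 18 17 19 20 14 20  2  1]
182 [-4 -3 19 17 17 18 18 14 16 18 12 14 16 21 22 17 21 17 12 19 15]
184 [ 5 18 15 16 15 17 18 16 10  5
[... 548 characters left out ...]
     18]
190 [18 21 17 17 19 15  8  6  5  6  4 10  6  8  8  7 21 20 15 20 19]
192 [16 17 18 19 18 12  8  8  9 11  7  7 15  9  9  7 13 18 24 17 23]
194 [17 23 20 15 17 20  6  8 10  7  9 11  7  9  9 12 17 17 17 16 20]
196 [19 16 19 21 16 13  8  5 10  6  5  8 12  9  9  9 14 22 14 17 12]
198 [19 23 18 16 14 15  9  7 12  8  5 10 11  7 10 21 17 16 16 19 14]
200 [19 13 19 17 20 16 17  6  5  9 12  7  7  9 14 20 15 14 18 15 17]
202 [18 15 20 17 19 20 18 20 17  8 11  6  7 20 18 11 18 15 14 18 16]
204 [19 18 17 18 18 10 18 14 22 19 19 19 19 18 18 17 16 15 16 19  1]m.py:20: RuntimeWarning: invalid value encountered in cast
  for v in range(178,206,2): print(v,(W[v,195:237:2,2]*1000).round().astype(int))
```

View pics/crop0.png

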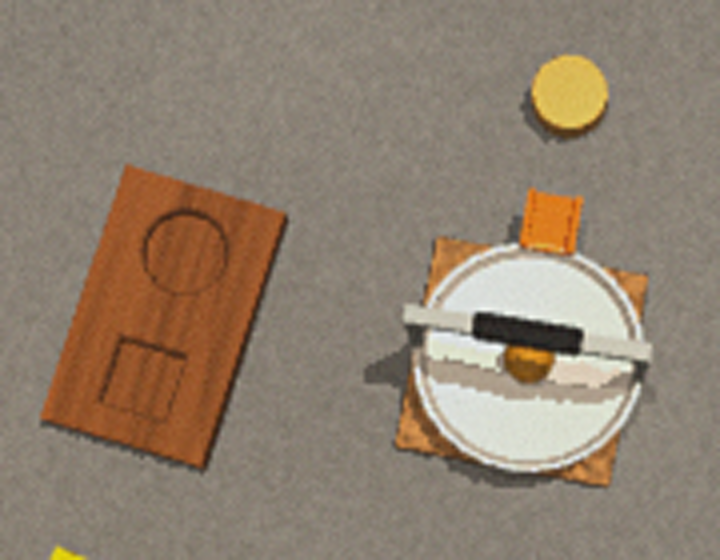

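The crop confirms the brown board, with its round recess at crop (185,252) (image px ≈(216,193)). It also shows the large dish on the cork, with the lip away from the robot, and the golden shortbread at crop (570,92). The wrist camera comes next. I'll add a helper that converts a target into tool-axis moves.

```bash
cat >> h.py <<'E'
def go(x,y,z,ang=None):
    "tool-frame shift (mm) to world target, then yaw (deg) so that the closing axis (mod 180) has world angle ang"
    s=env.state();R=Ro.from_quat(s["orientation"]).as_matrix()
    d=R.T@(np.array([x,y,z])-s["position"])*1000
    a=np.degrees(np.arctan2(R[1,1],R[0,1]))
    print("at",s["position"].round(4),"t",round(s["t"],2),"ang",a.round(2),"tilt",R[:2,2].round(4),"F",s["contact_force"].round(1),"shift",d.round(1),end=" ")
    if ang is not None: print("yaw",round(-((ang-a+90)%180-90),1),end="")
    print()
E
python3 - <<'E'
from h import *
z=np.load("/tmp/top0.npz")
m=env.camera_model("top");K=np.array(m["mtx"]);R=np.array(m["R"]);t=np.array(m["t"])
C=-R.T@t; r=R.T@np.linalg.inv(K)@np.array([216.2,193,1]); print("hole",C+r*(.018-C[2])/r[2])
print(np.array(env.camera_model("wrist")["mount"]).round(3))
go(.60,.235,.24); go(.687,.003,.2,90)
E
```

```text
hole [0.59381219 0.23297654 0.018     ]
[[-0.    -0.963 -0.268  0.071]
 [ 1.    -0.001  0.001 -0.001]
 [-0.001 -0.268  0.963 -0.144]
 [ 0.     0.     0.     1.   ]]
at [0.2046 0.4831 0.2401] t 0.1 ang 67.04 tilt [-0.0007 -0.0012] F [-0.6  0.7  0.1] shift [-4.608e+02 -7.420e+01  1.000e-01] 
at [0.2046 0.4831 0.2401] t 0.1 ang 67.04 tilt [-0.0007 -0.0012] F [-0.6  0.7  0.1] shift [-631.5 -253.8   40.3] yaw -23.0
```

Emit:
{"method": "step_arm", "body": {"series": [{"x": -58, "y": -9}, {"x": -58, "y": -9}, {"x": -58, "y": -9}, {"x": -58, "y": -9}, {"x": -58, "y": -9}]}}

```text
$.series[0]: bad value
```

Emit:
{"method": "step_arm", "body": {"series": [{"x": -57, "y": -9}, {"x": -57, "y": -10}, {"x": -57, "y": -10}, {}, {}]}}

```text
$.series[0]: bad value
```

Run:
```python
from h import *
p,W=shot("wrist");save("w1",p);np.savez("/tmp/w1",p=p,W=W)
go(.687,.003,.2,90)
```

```text
at [0.2047 0.4832 0.2402] t 0.15 ang 67.04 tilt [-0.0006 -0.001 ] F [ 1.  -0.3 -0.4] shift [-631.5 -253.9   40.4] yaw -23.0
```

View pics/w1.png

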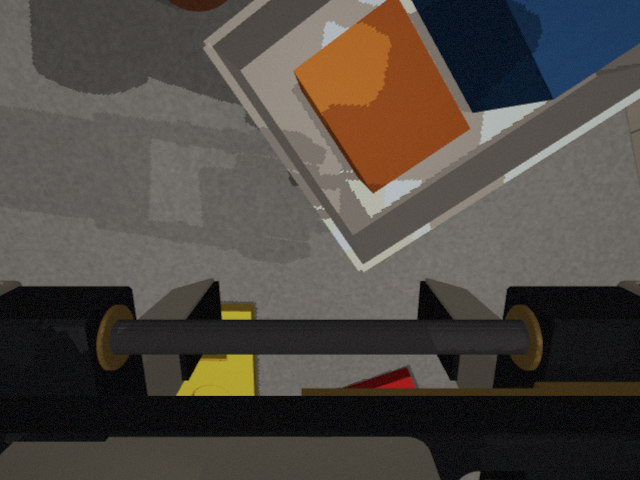

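That attempt was refused, probably because every row needs all its keys. The picture shows the wrist camera looks toward the tool's +x side, with the fingers at row ≈340. So I'll stop about 70 mm short of the recess on that side.

Emit:
{"method": "step_arm", "body": {"series": [{"x": -58, "y": -9, "z": 0, "yaw": 0, "gripper": 91}, {"x": -58, "y": -9, "z": 0, "yaw": 0, "gripper": 91}, {"x": -58, "y": -9, "z": 0, "yaw": 0, "gripper": 91}, {"x": -58, "y": -9, "z": 0, "yaw": 0, "gripper": 91}, {"x": -58, "y": -9, "z": 0, "yaw": 0, "gripper": 91}], "newtons": 15}}

```text
t: 0.78
position: [0.4556, 0.3276, 0.2405]
orientation: [0.199, 0.98, -0.0, -0.0]
contact_force: [0.4, 1.0, 0.3]
opening: 0.0908
gripper_force: 0.0
```

Emit:
{"method": "step_arm", "body": {"series": [{"x": -58, "y": -9, "z": 0, "yaw": 0, "gripper": 91}, {"x": -58, "y": -9, "z": 0, "yaw": 0, "gripper": 91}, {"x": -58, "y": -8, "z": 0, "yaw": 0, "gripper": 91}, {"x": -58, "y": -8, "z": 0, "yaw": 0, "gripper": 91}, {"x": 0, "y": 0, "z": 0, "yaw": 0, "gripper": 91}]}}

```text
t: 1.4
position: [0.6572, 0.2035, 0.2384]
orientation: [0.201, 0.98, -0.001, -0.001]
contact_force: [-0.8, 1.2, 0.6]
opening: 0.091
gripper_force: 0.0
```

Emit:
{"method": "step_arm", "body": {"series": [{"x": 0, "y": 0, "z": 0, "yaw": 0, "gripper": 91}, {"x": 0, "y": 0, "z": 0, "yaw": 0, "gripper": 91}]}}

```text
t: 1.65
position: [0.6537, 0.2081, 0.2411]
orientation: [0.198, 0.98, 0.0, -0.0]
contact_force: [-0.3, 0.4, 0.8]
opening: 0.0911
gripper_force: 0.0
```

Run:
```python
from h import *
p,W=shot("wrist");save("w2",p);np.savez("/tmp/w2",p=p,W=W)
go(.687,.003,.2,90)
```

```text
at [0.6538 0.2081 0.2413] t 1.7 ang 67.13 tilt [0.0004 0.0003] F [-0.9  0.3  0.2] shift [-110.3 -176.1   41.3] yaw -22.9
```

View pics/w2.png

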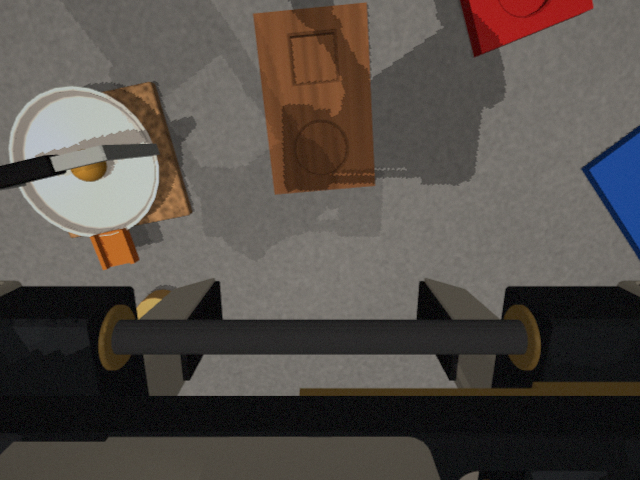

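The wrist view shows the brown board at columns 254–375, rows 3–193, with the round recess at (321,146). The dish's right part and its lip are on the left at (115,248). Next I'll fit the board and the recess.

```bash
cat > hole.py <<'E'
from h import *
z=np.load("/tmp/w2.npz");p,W=z["p"],z["W"]
M=np.zeros((480,640),bool);M[0:200,250:380]=1
g=M&(W[...,2]>.0135)&(W[...,2]<.024)
g=cv2.morphologyEx(g.astype(np.uint8),cv2.MORPH_OPEN,np.ones((3,3)))
c,s,a=cv2.minAreaRect((W[g>0][:,:2]*1000).astype(np.float32));print("board",np.round(c,1),np.round(s,1),a,np.nanmedian(W[g>0][:,2]))
f=np.zeros((480,640),bool);f[110:180,285:357]=1
f&=(W[...,2]<.013)
f=cv2.morphologyEx(f.astype(np.uint8),cv2.MORPH_OPEN,np.ones((5,5)))
n,l,st,ce=cv2.connectedComponentsWithStats(f);print(st[1:],ce[1:])
k=1+np.argmax(st[1:,4]);P=W[l==k];e,r=cv2.minEnclosingCircle((P[:,:2]*1000).astype(np.float32));print("floor",P.mean(0),e,r)
# image ring, ray onto z=.018
cr=cv2.resize(p[80:210,240:390],None,fx=4,fy=4,interpolation=cv2.INTER_CUBIC)
gr=cv2.createCLAHE(4).apply(cv2.cvtColor(cr,cv2.COLOR_RGB2GRAY))
h=cv2.HoughCircles(cv2.GaussianBlur(gr,(0,0),2),cv2.HOUGH_GRADIENT,1.5,200,param1=80,param2=20,minRadius=90,maxRadius=120)
print("ring px",h[0][:2,:2]/4+[240,80],h[0][:2,2]/4)
u,v=h[0][0,:2]/4+[240,80]
q=W[int(v)-40:int(v)+50,int(u)-60:int(u)+50]
# plane homography px->xy from board top points
src=np.argwhere(g>0)[:,::-1].astype(np.float32);H,_=cv2.findHomography(src,(W[g>0][:,:2]).astype(np.float32),cv2.RANSAC,.002)
print("ring xy",cv2.perspectiveTransform(np.float32([[[u,v]]]),H))
E
python3 hole.py
```

```text
board [559.2 246. ] [100.4 160.8] 72.07587432861328 0.01825411845532099
[[ 297  122   50   53 2086]] [[321.34467881 147.85522531]]
floor [0.59732991 0.23387263 0.00832394] (597.4743041992188, 233.66725158691406) 25.05570411682129
ring px [[321.1875 147.3125]] [24.75]
ring xy [[[0.59644896 0.2340063 ]]]
```

Board fit and recess floor agree: the recess is at (0.5973, 0.2337), axis -17.9°. Next I'll view the shortbread at the same yaw.

Emit:
{"method": "step_arm", "body": {"series": [{"x": -45, "y": -44, "z": 0, "yaw": 0, "gripper": 91}, {"x": -45, "y": -44, "z": 0, "yaw": 0, "gripper": 91}, {"x": -45, "y": -44, "z": 0, "yaw": 0, "gripper": 91}, {"x": -45, "y": -44, "z": 0, "yaw": 0, "gripper": 91}, {"x": 0, "y": 0, "z": 0, "yaw": 0, "gripper": 91}]}}

```text
t: 2.33
position: [0.7515, -0.0284, 0.2399]
orientation: [0.202, 0.979, -0.001, -0.0]
contact_force: [-0.4, 1.2, -0.3]
opening: 0.0908
gripper_force: 0.0
```

Emit:
{"method": "step_arm", "body": {"series": [{"x": 0, "y": 0, "z": 0, "yaw": 0, "gripper": 91}, {"x": 0, "y": 0, "z": 0, "yaw": 0, "gripper": 91}]}}

```text
t: 2.58
position: [0.7507, -0.0215, 0.2415]
orientation: [0.198, 0.98, 0.0, 0.0]
contact_force: [0.6, 0.6, -0.1]
opening: 0.0915
gripper_force: 0.0
```

Run:
```python
from h import *
p,W=shot("wrist");save("w3",p);np.savez("/tmp/w3",p=p,W=W)
Z=W[...,2]
sel=(np.hypot(W[...,0]-.6875,W[...,1]-.003)<.045)
g=(sel&(Z>.019)&(Z<.03)).astype(np.uint8)
g=cv2.morphologyEx(g,cv2.MORPH_OPEN,np.ones((3,3)))
P=W[g>0];e,r=cv2.minEnclosingCircle((P[:,:2]*1000).astype(np.float32));print(len(P),P.mean(0),e,r,cv2.minAreaRect((P[:,:2]*1000).astype(np.float32)))
print(np.argwhere(g).mean(0))
go(*(np.array(e)/1000),.10)
# dish
hsv=cv2.cvtColor(p,cv2.COLOR_RGB2HSV)
def rc(m,n):
    P=W[m];
    if len(P)>20: print(n,cv2.minAreaRect((P[:,:2]*1000).astype(np.float32)),np.median(P,0).round(4),len(P))
nr=np.hypot(W[...,0]-.525,W[...,1]-.03)<.13
rc(nr&(Z>.1)&(Z<.14),"arch");rc(nr&(Z>.11)&(Z<.14)&(hsv[...,2]<60),"grip")
rc(nr&(Z>.025)&(Z<.055)&(hsv[...,1]>180)&(W[...,0]>.58),"lip")
```

```text
1850 [0.69022728 0.00265754 0.02422943] (690.412841796875, 2.406359910964966) 22.871265411376953 ((690.433349609375, 2.9268550872802734), (44.61921691894531, 45.076107025146484), 67.12399291992188)
[144.71567568 318.16702703]
at [ 0.7507 -0.0215  0.2415] t 2.62 ang 67.18 tilt [0.0007 0.0002] F [-0.5  0.4  0. ] shift [ 65.   -1.4 141.5] 
lip ((605.8719482421875, 14.92108154296875), (31.820940017700195, 34.54292297363281), 80.19864654541016) [0.6059 0.0147 0.0426] 1670
```

View pics/w3.png

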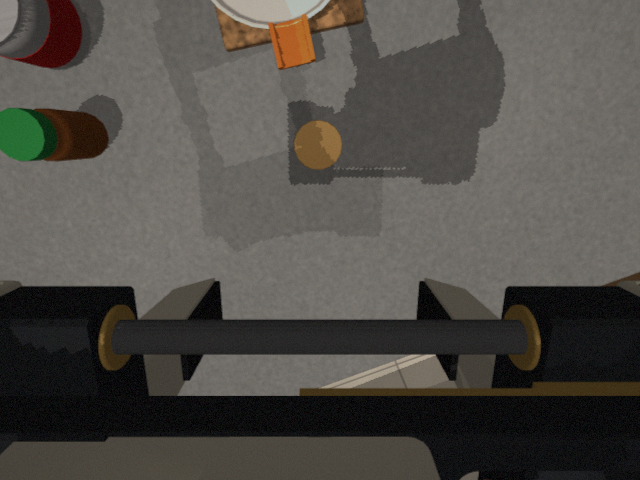

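The shortbread at (318,145) is clear, at (0.690, 0.003). The lip angle is -9.8°. I'll descend so the fingertips sit about 12 mm above the table, leaving the lower part free for the recess.

Emit:
{"method": "step_arm", "body": {"series": [{"x": 33, "y": -1, "z": 45, "yaw": 0, "gripper": 91}, {"x": 32, "y": 0, "z": 45, "yaw": 0, "gripper": 91}, {"x": 0, "y": 0, "z": 45, "yaw": 0, "gripper": 80}, {"x": 0, "y": 0, "z": 40, "yaw": 0, "gripper": 70}, {"x": 0, "y": 0, "z": 20, "yaw": 0, "gripper": 70}]}}

```text
t: 3.25
position: [0.6896, 0.0022, 0.0439]
orientation: [0.198, 0.98, -0.0, -0.001]
contact_force: [-0.1, 0.1, 0.3]
opening: 0.0708
gripper_force: 0.0
```

Emit:
{"method": "step_arm", "body": {"series": [{"x": 0, "y": 0, "z": 17, "yaw": 0, "gripper": 70}, {"x": 0, "y": 0, "z": 0, "yaw": 0, "gripper": 70}, {"x": 0, "y": 0, "z": 0, "yaw": 0, "gripper": 70}]}}

```text
t: 3.62
position: [0.6917, 0.0007, 0.0302]
orientation: [0.199, 0.98, 0.0, 0.001]
contact_force: [-0.3, 0.3, 0.0]
opening: 0.0699
gripper_force: 0.0
```

```bash
python3 -c "
from h import *
go(.690,.0027,.0265)"
```

```text
at [0.6917 0.0007 0.0302] t 3.62 ang 67.04 tilt [ 0.0024 -0.0002] F [-0.3  0.3  0. ] shift [2.4 1.1 3.6]
```

Emit:
{"method": "step_arm", "body": {"series": [{"x": 2, "y": 1, "z": 3, "yaw": 0, "gripper": 70}, {"x": 0, "y": 0, "z": 0, "yaw": 0, "gripper": 40}, {"x": 0, "y": 0, "z": 0, "yaw": 0, "gripper": 40}, {"x": 0, "y": 0, "z": 0, "yaw": 0, "gripper": 40}, {"x": 0, "y": 0, "z": 0, "yaw": 0, "gripper": 40}], "newtons": 12}}

```text
t: 4.25
position: [0.6895, 0.0025, 0.0259]
orientation: [0.199, 0.98, 0.0, 0.0]
contact_force: [-0.1, -0.2, 0.9]
opening: 0.0454
gripper_force: 12.0
```

Emit:
{"method": "step_arm", "body": {"series": [{"x": 0, "y": 0, "z": 0, "yaw": 0, "gripper": 40}, {"x": 0, "y": 0, "z": 0, "yaw": 0, "gripper": 40}]}}

```text
t: 4.5
position: [0.6895, 0.0025, 0.0259]
orientation: [0.199, 0.98, 0.0, 0.0]
contact_force: [0.3, 0.1, 0.9]
opening: 0.0454
gripper_force: 12.0
```

```bash
python3 -c "
from h import *
go(.690,.0027,.0265);print(env.state()['opening'])"
```

```text
at [0.6895 0.0025 0.0259] t 4.5 ang 67.04 tilt [0.0004 0.    ] F [0.3 0.1 0.9] shift [-0.4  0.4 -0.6] 
0.045416611832963076
```

Gripped at 45.4 mm. Now I'll lift and carry it to the recess.

Emit:
{"method": "step_arm", "body": {"series": [{"x": 0, "y": 0, "z": -30, "yaw": 0, "gripper": 40}, {"x": 0, "y": 0, "z": -45, "yaw": 0, "gripper": 40}, {"x": 0, "y": 0, "z": -45, "yaw": 0, "gripper": 40}, {"x": 30, "y": 30, "z": 0, "yaw": 0, "gripper": 40}, {"x": 37, "y": 37, "z": 0, "yaw": 0, "gripper": 40}]}}

```text
t: 5.12
position: [0.6537, 0.0903, 0.1461]
orientation: [0.2, 0.98, 0.0, 0.001]
contact_force: [0.7, 0.8, -0.2]
opening: 0.0452
gripper_force: 12.0
```

Emit:
{"method": "step_arm", "body": {"series": [{"x": 37, "y": 37, "z": 0, "yaw": 0, "gripper": 40}, {"x": 37, "y": 37, "z": 0, "yaw": 0, "gripper": 40}, {"x": 35, "y": 36, "z": 0, "yaw": 0, "gripper": 40}, {"x": 0, "y": 0, "z": 40, "yaw": 0, "gripper": 40}, {"x": 0, "y": 0, "z": 35, "yaw": 0, "gripper": 40}]}}

```text
t: 5.75
position: [0.5957, 0.2351, 0.0698]
orientation: [0.198, 0.98, 0.0, 0.0]
contact_force: [0.5, 0.2, -1.1]
opening: 0.0455
gripper_force: 12.0
```

Emit:
{"method": "step_arm", "body": {"series": [{"x": 0, "y": 0, "z": 15, "yaw": 0, "gripper": 40}, {"x": 0, "y": 0, "z": 0, "yaw": 0, "gripper": 40}, {"x": 0, "y": 0, "z": 0, "yaw": 0, "gripper": 40}, {"x": 0, "y": 0, "z": 0, "yaw": 0, "gripper": 40}]}}

```text
t: 6.25
position: [0.5973, 0.2342, 0.0573]
orientation: [0.199, 0.98, 0.001, 0.001]
contact_force: [0.3, 0.7, -0.5]
opening: 0.0454
gripper_force: 12.0
```

```bash
python3 -c "
from h import *
go(.5966,.234,.0339);print(env.state()['opening'])
p,W=shot('wrist');np.savez('/tmp/w4',p=p,W=W);p2,_=shot('scene')
save('w4',np.hstack([cv2.resize(p[150:480,120:520],None,fx=1,fy=1),cv2.resize(p2[270:380,310:440],(390,330))]))"
```

```text
at [0.5973 0.2342 0.0573] t 6.25 ang 67.02 tilt [0.0026 0.0008] F [ 0.3  0.7 -0.5] shift [ 0.6 -0.5 23.4] 
0.04544088460100693
```

View pics/w4.png

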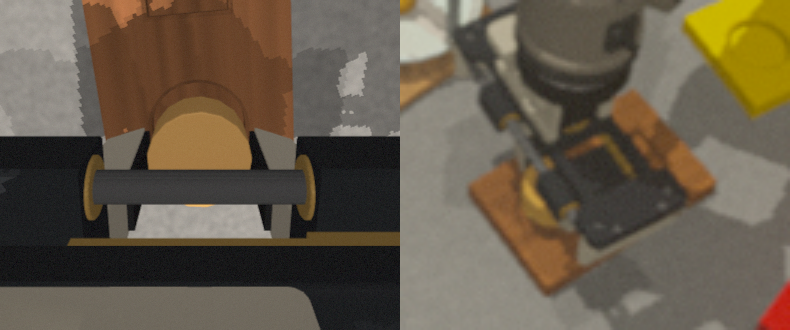

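The disc (columns 148–251) lines up with the recess arc (≈150–250) just ahead of it. I'll lower it slowly.

Emit:
{"method": "step_arm", "body": {"series": [{"x": 0, "y": 0, "z": 6, "yaw": 0, "gripper": 40}, {"x": 0, "y": 0, "z": 5, "yaw": 0, "gripper": 40}, {"x": 0, "y": 0, "z": 3, "yaw": 0, "gripper": 40}, {"x": 0, "y": 0, "z": 2, "yaw": 0, "gripper": 40}, {"x": 0, "y": 0, "z": 0, "yaw": 0, "gripper": 40}]}}

```text
t: 6.98
position: [0.5963, 0.2341, 0.0395]
orientation: [0.199, 0.98, -0.0, -0.0]
contact_force: [-0.6, 0.9, -0.7]
opening: 0.0457
gripper_force: 12.0
```

```bash
python3 -c "
from h import *
go(.5966,.234,.0339)"
```

```text
at [0.5963 0.2341 0.0395] t 6.97 ang 67.04 tilt [-0.0003 -0.    ] F [-0.6  0.9 -0.7] shift [-0.4  0.   5.6]
```

It is already 4 mm inside the recess with no contact force.

Emit:
{"method": "step_arm", "body": {"series": [{"x": 0, "y": 0, "z": 2, "yaw": 0, "gripper": 40}, {"x": 0, "y": 0, "z": 2, "yaw": 0, "gripper": 40}, {"x": 0, "y": 0, "z": 1, "yaw": 0, "gripper": 40}, {"x": 0, "y": 0, "z": 0, "yaw": 0, "gripper": 40}, {"x": 0, "y": 0, "z": 0, "yaw": 0, "gripper": 40}]}}

```text
t: 7.6
position: [0.5964, 0.2342, 0.0348]
orientation: [0.199, 0.98, 0.0, 0.0]
contact_force: [-0.6, -0.3, -0.6]
opening: 0.0455
gripper_force: 12.0
```

Emit:
{"method": "step_arm", "body": {"series": [{"x": 0, "y": 0, "z": 0.8, "yaw": 0, "gripper": 40}, {"x": 0, "y": 0, "z": 0, "yaw": 0, "gripper": 40}, {"x": 0, "y": 0, "z": 0, "yaw": 0, "gripper": 40}]}}

```text
t: 7.98
position: [0.5964, 0.2342, 0.0339]
orientation: [0.199, 0.98, 0.0, 0.0]
contact_force: [-0.1, 0.1, -1.1]
opening: 0.0454
gripper_force: 12.0
```

It is at the floor height. I'll release it, rise, and back off to look.

Emit:
{"method": "step_arm", "body": {"series": [{"x": 0, "y": 0, "z": 0, "yaw": 0, "gripper": 50}, {"x": 0, "y": 0, "z": 0, "yaw": 0, "gripper": 60}, {"x": 0, "y": 0, "z": 0, "yaw": 0, "gripper": 60}, {"x": 0, "y": 0, "z": -5, "yaw": 0, "gripper": 60}, {"x": 0, "y": 0, "z": -25, "yaw": 0, "gripper": 70}]}}

```text
t: 8.6
position: [0.5953, 0.2339, 0.063]
orientation: [0.199, 0.98, -0.001, -0.002]
contact_force: [-0.2, -0.6, -0.3]
opening: 0.0662
gripper_force: 0.0
```

Emit:
{"method": "step_arm", "body": {"series": [{"x": 0, "y": 0, "z": -45, "yaw": 0, "gripper": 80}, {"x": -20, "y": 0, "z": -45, "yaw": 0, "gripper": 91}, {"x": -30, "y": 0, "z": -45, "yaw": 0, "gripper": 91}, {"x": -20, "y": 0, "z": -40, "yaw": 0, "gripper": 91}, {"x": 0, "y": 0, "z": 0, "yaw": 0, "gripper": 91}]}}

```text
t: 9.22
position: [0.6632, 0.2062, 0.2433]
orientation: [0.2, 0.98, 0.002, 0.004]
contact_force: [1.0, 0.2, -0.2]
opening: 0.0913
gripper_force: 0.0
```

Emit:
{"method": "step_arm", "body": {"series": [{"x": 0, "y": 0, "z": 0, "yaw": 0, "gripper": 91}, {"x": 0, "y": 0, "z": 0, "yaw": 0, "gripper": 91}]}}

```text
t: 9.48
position: [0.6598, 0.2071, 0.2374]
orientation: [0.199, 0.98, -0.001, -0.001]
contact_force: [0.1, 1.2, 0.4]
opening: 0.0908
gripper_force: 0.0
```

```bash
cat > dish.py <<'E'
from h import *
go(.525,.03,.24,-9.8)
p,W=shot("wrist");save("w5",p);np.savez("/tmp/w5",p=p,W=W)
Z=W[...,2];hsv=cv2.cvtColor(p,cv2.COLOR_RGB2HSV)
def rc(m,n):
    m=cv2.morphologyEx(m.astype(np.uint8),cv2.MORPH_OPEN,np.ones((3,3)))>0;P=W[m]
    if len(P)>20: print(n,[np.round(q,1) for q in cv2.minAreaRect((P[:,:2]*1000).astype(np.float32))],np.median(P,0).round(4),len(P))
rc((np.hypot(W[...,0]-.5973,W[...,1]-.2337)<.035)&(Z>.025)&(Z<.05),"short")
nr=np.hypot(W[...,0]-.525,W[...,1]-.03)<.12
rc(nr&(Z>.1)&(Z<.14),"arch");rc(nr&(Z>.11)&(Z<.14)&(hsv[...,2]<60),"grip")
rc(nr&(Z>.034)&(Z<.055),"rim+lip");rc(nr&(Z>.034)&(Z<.055)&(hsv[...,1]<60),"rim")
rc(nr&(Z>.006)&(Z<.017)&(hsv[...,1]>80),"coaster")
E
python3 dish.py
```

```text
at [0.6598 0.2071 0.2374] t 9.47 ang 67.07 tilt [-0.003  -0.0004] F [0.1 1.2 0.4] shift [  55.1 -215.6   -2.1] yaw 76.9
short [array([597.1, 233.6]), array([44. , 44.3]), np.float64(67.1)] [0.5967 0.2338 0.0323] 1993
arch [array([531.9,  56.7]), array([82.4, 14.1]), np.float64(79.6)] [0.5341 0.0597 0.1247] 2380
grip [array([531.9,  56.7]), array([82.4, 14. ]), np.float64(79.8)] [0.5312 0.0457 0.1267] 1209
rim+lip [array([536.8,  33.7]), array([156.3, 134.9]), np.float64(24.4)] [0.5378 0.0177 0.0415] 5768
rim [array([525.1,  30.1]), array([137. , 130.4]), np.float64(79.1)] [0.506  0.0092 0.0405] 3729
coaster [array([529.2,  34.2]), array([130.3, 129.9]), np.float64(78.3)] [0.5423 0.0861 0.012 ] 3948
```

View pics/w5.png

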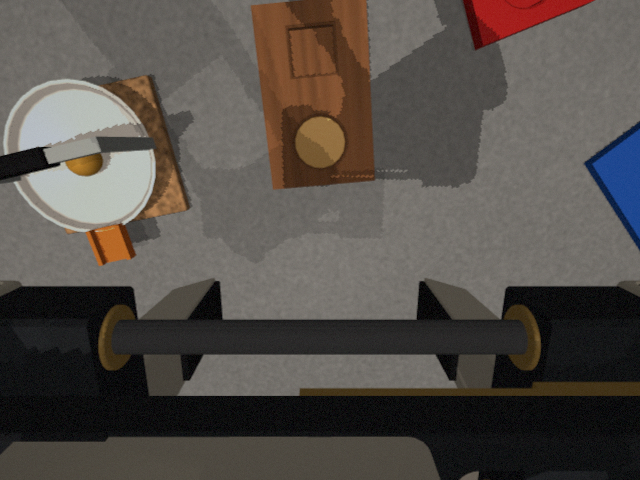

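The shortbread is seated flat: its top is at z≈32 mm, centred on (0.597, 0.2336) to under 1 mm, and the picture shows it at (320,141) in the recess. The coaster reads -11.7° and the dish about -10°. Now I'll get a better look at the dish at the grasp yaw.

Emit:
{"method": "step_arm", "body": {"series": [{"x": 8, "y": -57, "z": 0, "yaw": 0, "gripper": 91}, {"x": 8, "y": -57, "z": 0, "yaw": 0, "gripper": 91}, {"x": 8, "y": -57, "z": 0, "yaw": 0, "gripper": 91}, {"x": 8, "y": -57, "z": 0, "yaw": 0, "gripper": 91}, {"x": 8, "y": -57, "z": 0, "yaw": 0, "gripper": 91}]}}

```text
t: 10.15
position: [0.5112, -0.041, 0.2384]
orientation: [0.199, 0.98, -0.0, -0.0]
contact_force: [0.2, -0.8, 0.2]
opening: 0.0909
gripper_force: 0.0
```

Emit:
{"method": "step_arm", "body": {"series": [{"x": 0, "y": 0, "z": 0, "yaw": 9.6, "gripper": 91}, {"x": 0, "y": 0, "z": 0, "yaw": 9.6, "gripper": 91}, {"x": 0, "y": 0, "z": 0, "yaw": 9.6, "gripper": 91}, {"x": 0, "y": 0, "z": 0, "yaw": 9.6, "gripper": 91}, {"x": 0, "y": 0, "z": 0, "yaw": 9.6, "gripper": 91}]}}

```text
t: 10.78
position: [0.5122, -0.0396, 0.2383]
orientation: [0.583, 0.813, -0.0, -0.001]
contact_force: [0.2, -0.0, -0.5]
opening: 0.0909
gripper_force: 0.0
```

Emit:
{"method": "step_arm", "body": {"series": [{"x": 0, "y": 0, "z": 0, "yaw": 9.6, "gripper": 91}, {"x": 0, "y": 0, "z": 0, "yaw": 9.6, "gripper": 91}, {"x": 0, "y": 0, "z": 0, "yaw": 9.6, "gripper": 91}, {"x": 0, "y": 0, "z": 0, "yaw": 0, "gripper": 91}, {"x": 0, "y": 0, "z": 0, "yaw": 0, "gripper": 91}]}}

```text
t: 11.4
position: [0.5125, -0.0398, 0.2386]
orientation: [0.764, 0.646, -0.0, -0.0]
contact_force: [-0.8, 0.3, -0.4]
opening: 0.091
gripper_force: 0.0
```

```bash
sed -i 's/w5/w6/g' dish.py; python3 dish.py
```

```text
at [ 0.5125 -0.0398  0.2386] t 11.4 ang -9.56 tilt [-0.0006  0.0002] F [-0.8  0.3 -0.4] shift [70.9  0.7 -1.4] yaw 0.2
arch [array([527.1,  29. ]), array([135.9,  13.9]), np.float64(80.1)] [0.528  0.0345 0.1258] 3670
grip [array([526.8,  29.2]), array([58.9, 13.4]), np.float64(80.1)] [0.5268 0.0307 0.1271] 1854
rim+lip [array([534.8,  21.2]), array([134.4, 155.9]), np.float64(45.3)] [0.5587 0.0235 0.0415] 5687
rim [array([525.3,  29.2]), array([132.9, 131.4]), np.float64(79.2)] [0.5222 0.0415 0.0402] 3934
coaster [array([529.4,  33.1]), array([129.6, 129. ]), np.float64(78.3)] [0.5719 0.079  0.0122] 1690
```

View pics/w6.png

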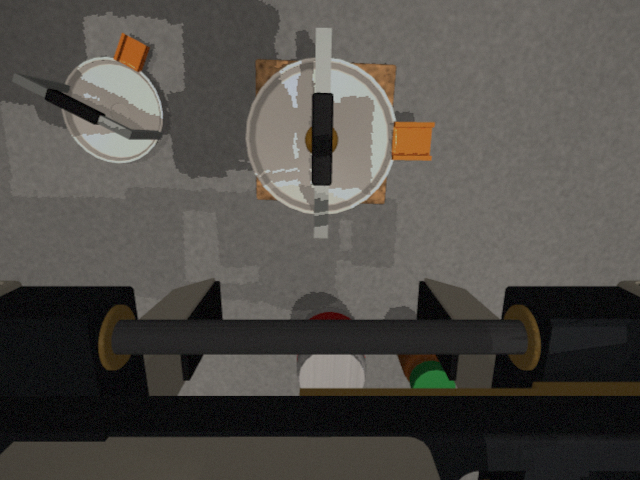

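The dish grip at (322,139) sits at (0.5268, 0.0292), yaw -9.9°. The coaster yaw is -11.7°, and the truffle is in the middle. I'll move over the grip and descend.

Emit:
{"method": "step_arm", "body": {"series": [{"x": 35, "y": 1, "z": 0, "yaw": 0.3, "gripper": 70}, {"x": 35, "y": 2, "z": 0, "yaw": 0, "gripper": 60}, {"x": 0, "y": 0, "z": 40, "yaw": 0, "gripper": 60}, {"x": 0, "y": 0, "z": 40, "yaw": 0, "gripper": 60}, {"x": 0, "y": 0, "z": 25, "yaw": 0, "gripper": 60}]}}

```text
t: 12.08
position: [0.5269, 0.0287, 0.132]
orientation: [0.766, 0.643, -0.001, -0.001]
contact_force: [-0.2, -0.6, 0.9]
opening: 0.0599
gripper_force: 0.0
```

Emit:
{"method": "step_arm", "body": {"series": [{"x": 0, "y": 0, "z": 15, "yaw": 0, "gripper": 50}, {"x": 0, "y": 0, "z": 4, "yaw": 0, "gripper": 40}, {"x": 0, "y": 0, "z": 0, "yaw": 0, "gripper": 30}, {"x": 0, "y": 0, "z": 0, "yaw": 0, "gripper": 30}, {"x": 0, "y": 0, "z": 0, "yaw": 0, "gripper": 30}]}}

```text
t: 12.7
position: [0.5282, 0.0284, 0.1156]
orientation: [0.766, 0.642, 0.001, 0.001]
contact_force: [-0.2, 0.4, -0.6]
opening: 0.0299
gripper_force: 0.0
```

```bash
python3 -c "
from h import *
go(.5268,.0292,.114,-9.9)"
```

```text
at [0.5282 0.0284 0.1156] t 12.7 ang -10.06 tilt [ 0.0015 -0.0001] F [-0.2  0.4 -0.6] shift [ 0.5 -1.5  1.6] yaw -0.2
```

Emit:
{"method": "step_arm", "body": {"series": [{"x": 0, "y": -1, "z": 1.5, "yaw": 0, "gripper": 24}, {"x": 0, "y": 0, "z": 0, "yaw": 0, "gripper": 20}, {"x": 0, "y": 0, "z": 0, "yaw": 0, "gripper": 17}, {"x": 0, "y": 0, "z": 0, "yaw": 0, "gripper": 15}, {"x": 0, "y": 0, "z": 0, "yaw": 0, "gripper": 13}], "newtons": 8}}

```text
t: 13.32
position: [0.5265, 0.0287, 0.1133]
orientation: [0.766, 0.642, -0.0, -0.0]
contact_force: [-1.1, -0.0, -0.5]
opening: 0.014
gripper_force: 8.0
```

Emit:
{"method": "step_arm", "body": {"series": [{"x": 0, "y": 0, "z": 0, "yaw": 0, "gripper": 8}, {"x": 0, "y": 0, "z": 0, "yaw": 0, "gripper": 8}, {"x": 0, "y": 0, "z": 0, "yaw": 0, "gripper": 8}]}}

```text
t: 13.7
position: [0.5267, 0.0286, 0.1134]
orientation: [0.766, 0.642, -0.0, -0.0]
contact_force: [-2.2, 0.3, 0.1]
opening: 0.0138
gripper_force: 8.0
```

Emit:
{"method": "step_arm", "body": {"series": [{"x": 0, "y": 0, "z": 0, "yaw": 0, "gripper": 8}, {"x": 0, "y": 0, "z": 0, "yaw": 0, "gripper": 8}, {"x": 0, "y": 0, "z": 0, "yaw": 0, "gripper": 8}, {"x": 0, "y": 0, "z": 0, "yaw": 0, "gripper": 8}, {"x": 0, "y": 0, "z": 0, "yaw": 0, "gripper": 8}], "newtons": 45}}

```text
t: 14.32
position: [0.5268, 0.0286, 0.1133]
orientation: [0.766, 0.642, 0.0, -0.0]
contact_force: [-0.3, 0.4, -2.3]
opening: 0.0138
gripper_force: 45.0
```

```bash
python3 -c "
from h import *
go(.5268,.0292,.114,-9.9);s=env.state();print(s['opening'],s['gripper_force'],s['wrist_torque'])"
```

```text
at [0.5268 0.0286 0.1133] t 14.32 ang -10.06 tilt [0.     0.0001] F [-0.3  0.4 -2.3] shift [ 0.5 -0.1 -0.7] yaw -0.2
0.013808953459842324 44.99629855155945 [-0.06021402  0.12530583  0.00303006]
```

Gripped. Now a smooth lift of about 100 mm.

Emit:
{"method": "step_arm", "body": {"series": [{"x": 0, "y": 0, "z": -2, "yaw": 0, "gripper": 8}, {"x": 0, "y": 0, "z": -4, "yaw": 0, "gripper": 8}, {"x": 0, "y": 0, "z": -6, "yaw": 0, "gripper": 8}, {"x": 0, "y": 0, "z": -8, "yaw": 0, "gripper": 8}, {"x": 0, "y": 0, "z": -8, "yaw": 0, "gripper": 8}]}}

```text
t: 14.95
position: [0.5269, 0.0286, 0.1422]
orientation: [0.766, 0.642, 0.0, 0.0]
contact_force: [-0.3, 0.7, -3.7]
opening: 0.0139
gripper_force: 45.0
```

Emit:
{"method": "step_arm", "body": {"series": [{"x": 0, "y": 0, "z": -8, "yaw": 0, "gripper": 8}, {"x": 0, "y": 0, "z": -8, "yaw": 0, "gripper": 8}, {"x": 0, "y": 0, "z": -8, "yaw": 0, "gripper": 8}, {"x": 0, "y": 0, "z": -8, "yaw": 0, "gripper": 8}, {"x": 0, "y": 0, "z": -8, "yaw": 0, "gripper": 8}]}}

```text
t: 15.58
position: [0.5268, 0.0286, 0.1819]
orientation: [0.766, 0.642, 0.0, -0.0]
contact_force: [-0.4, 0.1, -2.4]
opening: 0.0142
gripper_force: 45.0
```

Emit:
{"method": "step_arm", "body": {"series": [{"x": 0, "y": 0, "z": -8, "yaw": 0, "gripper": 8}, {"x": 0, "y": 0, "z": -8, "yaw": 0, "gripper": 8}, {"x": 0, "y": 0, "z": -7, "yaw": 0, "gripper": 8}, {"x": 0, "y": 0, "z": -5, "yaw": 0, "gripper": 8}, {"x": 0, "y": 0, "z": -4, "yaw": 0, "gripper": 8}]}}

```text
t: 16.2
position: [0.5268, 0.0286, 0.2137]
orientation: [0.766, 0.642, 0.0, -0.0]
contact_force: [-0.7, -0.5, -2.4]
opening: 0.014
gripper_force: 45.0
```

Emit:
{"method": "step_arm", "body": {"series": [{"x": 0, "y": 0, "z": -2, "yaw": 0, "gripper": 8}, {"x": 0, "y": 0, "z": 0, "yaw": 0, "gripper": 8}, {"x": 0, "y": 0, "z": 0, "yaw": 0, "gripper": 8}, {"x": 0, "y": 0, "z": 0, "yaw": 0, "gripper": 8}, {"x": 0, "y": 0, "z": 0, "yaw": 0, "gripper": 8}]}}

```text
t: 16.82
position: [0.5267, 0.0286, 0.2153]
orientation: [0.766, 0.642, -0.0, -0.0]
contact_force: [-0.4, -0.0, -2.6]
opening: 0.0136
gripper_force: 45.0
```

```bash
cat > chk.py <<'E'
from h import *
go(.5268,.0286,.2133,78.3);s=env.state();print(s['opening'],s['gripper_force'],s['wrist_torque'].round(3))
A=[]
for n in("top","wrist"):
    p,W=shot(n);Z=W[...,2];hsv=cv2.cvtColor(p,cv2.COLOR_RGB2HSV)
    nr=np.hypot(W[...,0]-.5268,W[...,1]-.029)<.115
    d=nr&(Z>.125)&(Z<.16)
    k=(hsv[...,1]>170)&(hsv[...,0]<25)&(hsv[...,2]>90)
    o=d&k&(np.hypot(W[...,0]-.5268,W[...,1]-.029)>.055); w=d&(hsv[...,1]<60)&(hsv[...,2]>120)
    for nm,m in(("lip",o),("rim",w)):
        P=W[m]
        if len(P)<30: print(n,nm,len(P));continue
        q=np.linalg.lstsq(np.c_[P[:,:2]-P[:,:2].mean(0),np.ones(len(P))],P[:,2],rcond=None)[0]
        print(n,nm,len(P),P.mean(0).round(4),"slope",q[:2].round(3),[np.round(v,1) for v in cv2.minAreaRect((P[:,:2]*1000).astype(np.float32))])
    b=nr&k&(Z>.11)&(Z<.17)&(np.hypot(W[...,0]-.5268,W[...,1]-.029)<.045)
    print(n,"ball",b.sum(),W[b].mean(0) if b.any() else "")
    A.append(p)
import sys
p2,_=shot("scene")
save(sys.argv[1],np.hstack([cv2.resize(p2[180:330,210:400],(570,450)),cv2.resize(A[0][160:285,265:325],(216,450))]))
E
python3 chk.py lift
```

```text
at [0.5267 0.0286 0.2153] t 16.82 ang -10.07 tilt [-0.0002  0.0001] F [-0.4 -0.  -2.6] shift [-0.   0.1  2. ] yaw -88.4
0.013562571426606286 44.99613583087921 [-0.116  0.07   0.009]
top lip 0
top rim 423 [0.5095 0.0286 0.135 ] slope [-0.043  0.057] [array([514.7,  38.6]), array([118.3,  90.6]), np.float64(85.5)]
top ball 0 
wrist lip 2948 [0.606  0.0151 0.1459] slope [-0.005  0.023] [array([606.,  15.]), array([32.3, 34.1]), np.float64(79.5)]
wrist rim 18663 [0.5295 0.0469 0.1334] slope [0.002 0.091] [array([530.1,  50.2]), array([ 89.8, 131.9]), np.float64(79.4)]
wrist ball 202 [0.52585475 0.03375395 0.14416718]
```

View pics/lift.png

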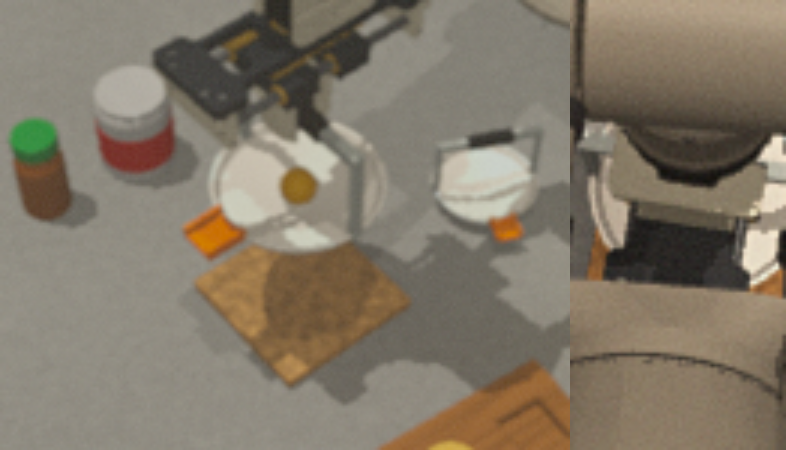

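The dish is up by 102 mm, level, with the truffle in the middle. Now a smooth turn of -88.4° of tool yaw (counter-clockwise from above), bringing the lip toward the board.

Emit:
{"method": "step_arm", "body": {"series": [{"x": 0, "y": 0, "z": 0, "yaw": -1, "gripper": 8}, {"x": 0, "y": 0, "z": 0, "yaw": -2, "gripper": 8}, {"x": 0, "y": 0, "z": 0, "yaw": -3.5, "gripper": 8}, {"x": 0, "y": 0, "z": 0, "yaw": -5, "gripper": 8}, {"x": 0, "y": 0, "z": 0, "yaw": -5, "gripper": 8}]}}

```text
t: 17.6
position: [0.5268, 0.0286, 0.2154]
orientation: [0.665, 0.747, 0.0, 0.0]
contact_force: [-0.4, 0.4, -1.9]
opening: 0.0135
gripper_force: 45.0
```

Emit:
{"method": "step_arm", "body": {"series": [{"x": 0, "y": 0, "z": 0, "yaw": -5, "gripper": 8}, {"x": 0, "y": 0, "z": 0, "yaw": -5, "gripper": 8}, {"x": 0, "y": 0, "z": 0, "yaw": -5, "gripper": 8}, {"x": 0, "y": 0, "z": 0, "yaw": -5, "gripper": 8}, {"x": 0, "y": 0, "z": 0, "yaw": -5, "gripper": 8}]}}

```text
t: 18.23
position: [0.5268, 0.0286, 0.2154]
orientation: [0.487, 0.873, 0.0, 0.0]
contact_force: [0.1, 0.2, -2.9]
opening: 0.0137
gripper_force: 45.0
```

Emit:
{"method": "step_arm", "body": {"series": [{"x": 0, "y": 0, "z": 0, "yaw": -5, "gripper": 8}, {"x": 0, "y": 0, "z": 0, "yaw": -5, "gripper": 8}, {"x": 0, "y": 0, "z": 0, "yaw": -5, "gripper": 8}, {"x": 0, "y": 0, "z": 0, "yaw": -5, "gripper": 8}, {"x": 0, "y": 0, "z": 0, "yaw": -5, "gripper": 8}]}}

```text
t: 18.85
position: [0.5268, 0.0286, 0.2154]
orientation: [0.287, 0.958, 0.0, 0.0]
contact_force: [-0.0, 1.1, -1.5]
opening: 0.0135
gripper_force: 45.0
```

Emit:
{"method": "step_arm", "body": {"series": [{"x": 0, "y": 0, "z": 0, "yaw": -5, "gripper": 8}, {"x": 0, "y": 0, "z": 0, "yaw": -5, "gripper": 8}, {"x": 0, "y": 0, "z": 0, "yaw": -5, "gripper": 8}, {"x": 0, "y": 0, "z": 0, "yaw": -3.5, "gripper": 8}, {"x": 0, "y": 0, "z": 0, "yaw": -2.2, "gripper": 8}]}}

```text
t: 19.48
position: [0.5268, 0.0286, 0.2154]
orientation: [0.111, 0.994, 0.0, 0.0]
contact_force: [0.2, 0.0, -3.2]
opening: 0.014
gripper_force: 45.0
```

Emit:
{"method": "step_arm", "body": {"series": [{"x": 0, "y": 0, "z": 0, "yaw": -1.2, "gripper": 8}, {"x": 0, "y": 0, "z": 0, "yaw": 0, "gripper": 8}, {"x": 0, "y": 0, "z": 0, "yaw": 0, "gripper": 8}, {"x": 0, "y": 0, "z": 0, "yaw": 0, "gripper": 8}, {"x": 0, "y": 0, "z": 0, "yaw": 0, "gripper": 8}]}}

```text
t: 20.1
position: [0.5268, 0.0286, 0.2154]
orientation: [0.102, 0.995, 0.0, 0.0]
contact_force: [1.2, 0.3, -2.8]
opening: 0.0135
gripper_force: 45.0
```

```bash
python3 chk.py turn
```

```text
at [0.5268 0.0286 0.2154] t 20.1 ang 78.33 tilt [0.0001 0.0001] F [ 1.2  0.3 -2.8] shift [-0.  -0.   2.1] yaw 0.0
0.013534284461408695 44.996328949928284 [-0.016  0.001 -0.005]
top lip 36 [0.5353 0.0987 0.149 ] slope [ 0.004 -0.21 ] [array([539. ,  98.7]), array([14.4, 32.1]), np.float64(80.5)]
top rim 885 [0.4951 0.0416 0.1336] slope [-0.069  0.06 ] [array([500.4,  45.2]), array([128.9,  73.7]), np.float64(60.3)]
top ball 0 
wrist lip 3031 [0.5423 0.1058 0.1462] slope [-0.025  0.008] [array([542.5, 106.1]), array([34.4, 32.1]), np.float64(78.1)]
wrist rim 19761 [0.5082 0.0307 0.1338] slope [-0.09   0.008] [array([505.1,  31.1]), array([132.1,  89.8]), np.float64(77.7)]
wrist ball 214 [0.52153665 0.0261995  0.14453271]
```

View pics/turn.png

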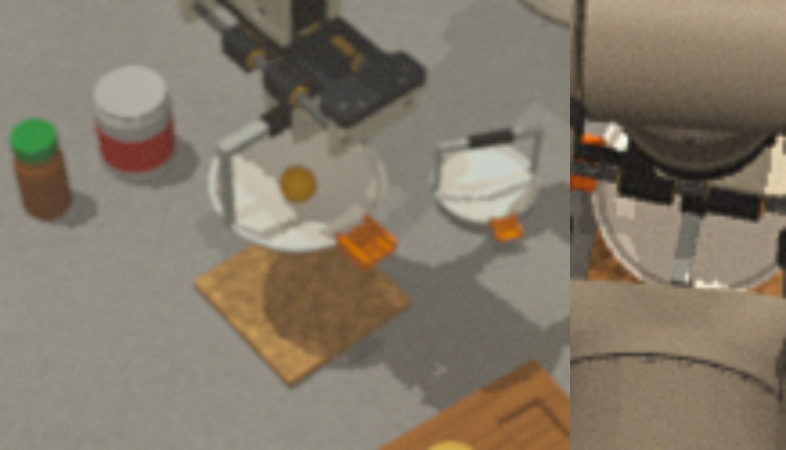

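The picture shows the lip at (365,240) pointing to the board, square with the coaster (78.1–78.3° against 78.3°). The dish is level and still, with the truffle in its middle at (298,184). I'm handing the job in.

```bash
python3 -c "
from rig import env
print(env.sign_off())"
```

```text
the job is handed in; nothing more can be done
None
```

The job is handed in, with no verdict shown: the shortbread is seated flat in the round recess and released, and the dish is held level about 102 mm up, truffle in its middle, lip toward the board and square with the coaster to within about 0.5°, at about 20 s of the 59 s.

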